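Raise a telescopic display stand to its next notch

ROBOT

A 6-joint arm with a two-finger parallel gripper is mounted at the origin on a cart in front of the work surface, level with it; the furniture and walls round the work are solid. World frame = base frame: x ahead of the robot, y to its left, z up, the work surface at z = 0. Lengths are in mm, angles in degrees, forces in N, time in s.
With the tool pointing down it reaches from about 250 to 775 mm from the base axis. Payload 4 kg.
Tool frame: the origin (TCP) lies at the very end of the fingers, on their centre line; the grasp point (between the pads) lies 19 mm behind it; z points along the fingers, y is the line along which they close (so a half turn about z gives the same grasp; the last joint's range is limited). The gripper opens to 94 mm and grips with 3 to 60 N. Pads are 16 mm wide; open, the fingers measure 119 mm over their backs; the gripper's body (75 mm by 177 mm) begins 78 mm behind the grasp point.
Start: joints at [-47.619, 4.996, 78.535, -0, 96.463, -5.907], TCP at [410.59, -365.977, 176.206] pointing down, gripper open.
Joint ranges: [-177.83, 177.83], [-43.37, 116.18], [15.69, 146.23], [-61.86, 241.86], [9.47, 152.12], [-147.06, 147.06]. Speed limits (degrees/s): [159.86, 159.86, 180, 180, 180, 180].

INTERFACE

Orientations are given as [roll, pitch, yaw] about the fixed x, y, z axes, in that order (R = Rz(yaw) Ry(pitch) Rx(roll)).
In Python, from bench import ctrl gives the robot as it stands.
- The arm moves only by the tool apply_moves, never from a script. Its arguments are lists of equal length, an entry for each row: "xyz": the shift along the world's x, y, z normalised to -1 to 1, where 1 is 0.3 m, a list of three; "spin": the turn about the world's z normalised to -1 to 1, where 1 is 90 degrees. A call has 1 to 20 rows; each row is the pose to reach, as a shift and turn from the pose commanded when the call began; what a row does not reach only later rows make up. A row lasts 1/8 s, in which the tool goes at most 62.5 mm and 10.7 degrees, less where a joint would pass 70% of its speed; a pose out of reach is approached as far as the arm can. A call with a number of a shift or a turn outside -1 to 1 is refused whole. A call with a gripper value outside its range is refused whole. "jaw" is the opening, from 0 (shut) to 1 (fully open), set as the call begins (left out, the last holds). The fingers move at their own pace and stop on an object; "newtons" is the grip in N (left out, the last holds). Time passes only in rows, so rows that repeat a pose let the fingers close. It gives the time, the measured TCP pose, the force, the opening and the grip force at its end, in the units of the state.
- ctrl.observe(): the state, without advancing time (a new reading comes with each control period).
- ctrl.camera(name): name is "side" or "top"; returns (picture, depth): 420x560x3 uint8, blue, green, red; 420x560 float32, mm along the optical axis (not along the pixel's ray), 0 where there is no reading.
- ctrl.camera_params(name): a dict with "K" (3x3 intrinsics, pixels), "distortion" ([k1, k2, p1, p2, k3] as OpenCV has them; the pictures are not rectified), "R" (3x3) and "t" (3): a world point X has camera coordinates R X + t. Camera axes: x right, y down, z forward; pixel columns grow to the right and rows downward; lengths in mm; the calibration is good to about 2 mm. A picture is of the moment at which its call begins. camera_params takes no time and is no camera call.
- ctrl.finish_job(): hands the job in; it is judged then, once.
The state is a dict: "time": time; "qpos": joint angles; "dq": joint speeds; "joint_torque": joint torques, N m; "ee_pos": TCP position; "ee_rot": TCP orientation; "wrist_force": force on the tool from outside, world axes, zero at the start; "moment": the same for the moment, N m; "gripper_width": finger opening in mm; "grasp_force": force on a finger pad.
Only numpy, scipy, OpenCV 4.12 (cv2) and the standard library are available. Lean on these libraries where they do the work, as an engineer would, in place of code of your own. Each camera call takes 0.05 s, during which the arm holds its last target. There are 200 camera calls.

TASK

Raise the little display tray on the counter to its next height: press in the red sprung button on the sloping tube, slide the inner tube up out of the lower hole, and carry on until the button pops out again through the upper hole and locks. Then let go, and leave the cups, bottle, tin and thread bobbin standing where they are.

Things in the scene. Friction and masses are not known exactly. Their poses are not given: they have to be found in the camera images.
- stand: Display stand fixed to the counter: dark steel foot 210 x 130 x 12 mm, carrying a 30 mm square aluminium outer tube, 165 mm long, that slopes up at 38 degrees from level towards the stand's +x (in its plane y = 0). Origin on the counter under the tube, z up. A 23 mm square inner tube slides in it. The tube's axis starts at (-90, 0, 40) mm and the outer tube ends at (40, 0, 142) mm.
- upper_hole (a point): Centre of the upper hole, on the outer face of the tube's upward wall (3 mm thick); x axis up along the tube, z square out of it. The two holes are 15 mm long by 16 mm across, 40 mm apart, joined by a narrow slot that runs 13 mm past this point; the lower hole is 40 mm down the tube.
- tray_front (a point): Middle of the lower front (-x) edge of the clear plastic tray with wooden rim, 109 x 130 wide x 19 mm high, which rises with the inner tube. At the start it is 201 mm up. It is about 90 mm above and only 18 mm uphill (horizontally) of the button's top, so a gripper straight from above hits it. Come square to the tube, tilted about 38 degrees from vertical, from the low side.
- button_top (a point): Centre of the red button's top face. z points square out of the tube, x up along it (the way to slide), y level. The cap is 14 x 14 mm, 12 high, on an 8 x 7 mm neck; popped out its top is 21 mm and its underside 9 mm above the tube's wall, fully pressed 14 and 2 mm. A 12 mm shoulder below locks it in a hole. It rides on the inner tube: moving the cap along the tube slides the tube.
- button (a joint): How far the button is pressed in, m: 0 popped out (locked in a hole); pressed 0.003 or more the tube is free; 0.007 fully in. Between holes it rests at 0.003, trapped under the wall. Spring: about 5 N at 0, 8 N at 0.003, 12 N fully pressed.
- extension (a joint): How far the inner tube is drawn out, m: 0 at the lower hole (start), 0.040 at the upper, end stop 0.052. Stiff: it stays where left and takes about 4 to 5 N to slide up. Slid over 14 mm, the button stays trapped when let go; slid on up to the upper hole, it pops out there by itself if nothing holds it down, and stops the tube firmly (1.5 mm play either way).
- cup_a: Bystander: clay cup, 51 mm wide and 52 mm high, in front of the low end of the stand's foot. Origin: centre of its underside.
- cup_b: Bystander: clay cup, 53 mm wide and 52 mm high, in front of the low end of the stand's foot. Origin: centre of its underside.
- cup_c: Bystander: clay cup, 54 mm wide and 57 mm high. Origin: centre of its underside.
- small_bottle: Bystander: small green glass bottle with cork, 38 mm wide, 78 mm high. Origin: centre of its underside.
- tin: Bystander: flat food tin, 86 mm wide, 40 mm high. Origin: centre of its underside.
- bobbin: Bystander: cream thread bobbin, 32 mm wide, 48 mm high. Origin: centre of its underside.

How it is judged (in metres and radians):
On the way:
1. the button is pressed in and the inner tube has left the lower hole (value of joint button above 0.002 m and value of joint extension between 0.01 and 0.034 m), for 0.05 s.
At the end, for the whole second after the job is handed in: The button has popped out through the upper hole (pressed in by less than 1 mm) with the inner tube drawn out to 40 mm, give or take 3 mm (value of joint extension between 0.037 and 0.043 m and value of joint button below 0.001 m); the robot touches nothing.
It fails at once if a cup, the bottle, the tin or the bobbin is pushed more than 25 mm away or knocked over (distance of any of cup_a, cup_b, cup_c, small_bottle, tin, bobbin from where it was at the start of the episode above 0.025 m or angle between any of cup_a, cup_b, cup_c, small_bottle, tin, bobbin's own z axis and vertical above 0.4 rad).
It also fails if it takes over 40 s, if anything falls off the work surface, if the arm or the gripper's body presses on something with over 40 N, if the wrist force passes 120 N, or if a joint passes its speed limit or range.

## Working session

There is one attempt and no reset: what is moved stays moved. The work goes in short steps, Python scripts to look and compute and a tool call to move; the robot and the scene stay as the last step left them, time stands still between calls to the robot, and variables do not carry over. Pictures are saved under pics/ and viewed, at most 10 in all, crops included, and the job is handed in when it is done.

Besides the shell and the picture viewer there is one more tool, called after "Emit:" as a command line: name --pt "numbers of a row" for each row, then --argument value for the rest. apply_moves: Moves the arm, as the interface text tells. Its arguments: {"type":"object","properties":{"xyz":{"type":"array"},"spin":{"type":"array"},"jaw":{"type":"number"},"newtons":{"type":"number"}},"required":["xyz","spin"]}

```bash
mkdir -p pics; python3 - <<'E'
from bench import ctrl
import cv2,numpy as np
for n in("side","top"):
    p,d=ctrl.camera(n);cv2.imwrite(f"pics/{n}0.png",p);np.save(f"pics/{n}0.npy",d)
    c=ctrl.camera_params(n);print(n,{k:np.round(v,3).tolist() for k,v in c.items()})
print(ctrl.observe())
E
```

```text
side {'K': [[496.649, 0.0, 278.753], [0.0, 496.649, 204.571], [0.0, 0.0, 1.0]], 'distortion': [-0.076, 0.0, 0.0, 0.0, 0.0], 'R': [[-0.905, -0.425, 0.002], [-0.192, 0.405, -0.894], [0.379, -0.81, -0.448]], 't': [484.684, 204.578, 973.049]}
top {'K': [[515.589, 0.0, 278.306], [0.0, 515.589, 220.854], [0.0, 0.0, 1.0]], 'distortion': [-0.073, 0.0, 0.0, 0.0, 0.0], 'R': [[0.008, -1.0, 0.011], [-0.994, -0.009, -0.108], [0.108, -0.01, -0.994]], 't': [64.5, 535.424, 1337.268]}
{'time': 0.1, 'qpos': array([-4.76202237e+01,  5.03489053e+00,  7.86149940e+01,  5.71046451e-04,
        9.64644467e+01, -5.90777123e+00]), 'dq': array([ 0.03835448,  0.01074422, -0.19621631,  0.06239721, -0.0398942 ,
       -0.05421399]), 'joint_torque': array([ 2.89840951e-03, -3.41250765e+01, -3.03302729e+01,  7.20130024e-02,
        3.03732546e-02, -1.20519830e-04]), 'ee_pos': array([ 410.18905585, -365.55623852,  175.13081084]), 'ee_rot': array([-1.79886334e+02, -1.23323420e-02,  4.82875990e+01]), 'wrist_force': array([-0.53665679, -1.23914584,  0.01041915]), 'moment': array([-0.01022085,  0.00154718, -0.00676169]), 'grasp_force': 0.0, 'gripper_width': 94.04313582396875}
```

View pics/side0.png

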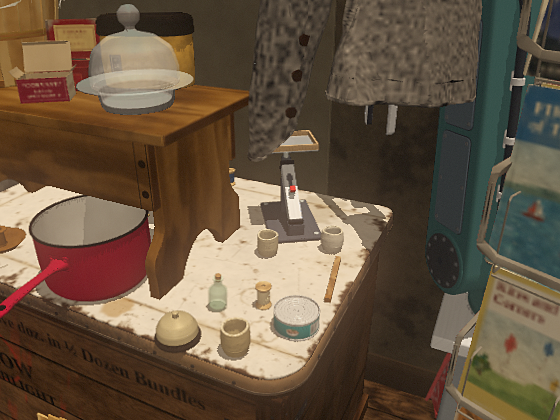

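View pics/top0.png

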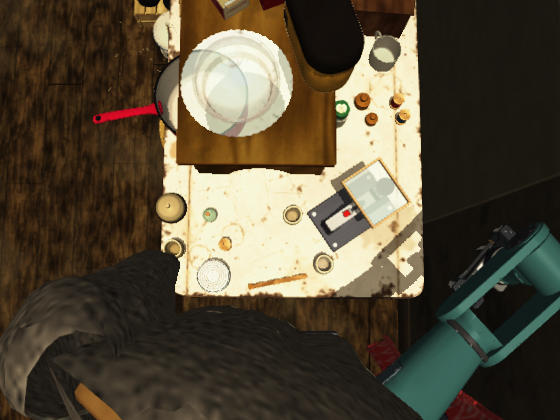

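The moves only shift the tool and spin it about vertical, so it can't be tilted. That means the clearance under the tray decides this. I'll measure the stand, the button and tray front, and the loose stick on the counter.

```bash
cat > h.py <<'E'
from bench import ctrl
import cv2,numpy as np
def cam(n,tag):
    p,d=ctrl.camera(n);cv2.imwrite(f"pics/{n}{tag}.png",p);np.save(f"pics/{n}{tag}.npy",d);return p,d
def ray(n,uv):
    c=ctrl.camera_params(n);R=np.array(c["R"]);t=np.array(c["t"])
    x=cv2.undistortPoints(np.array(uv,float).reshape(-1,1,2),np.array(c["K"]),np.array(c["distortion"])).reshape(-1,2)
    return -R.T@t,np.c_[x,np.ones(len(x))]@R   # origin, dirs (depth 1)
def pts(n,uv,d):
    o,v=ray(n,uv);uv=np.array(uv,int).reshape(-1,2)
    return o+v*d[uv[:,1],uv[:,0]][:,None]
def onz(n,uv,z):
    o,v=ray(n,uv);return o+v*((z-o[2])/v[:,2])[:,None]
def cross(uv1,uv2):
    o1,v1=ray("side",uv1);o2,v2=ray("top",uv2);v1=v1[0];v2=v2[0]
    s=np.linalg.lstsq(np.c_[v1,-v2],o2-o1,rcond=None)[0]
    a,b=o1+s[0]*v1,o2+s[1]*v2
    return (a+b)/2,np.linalg.norm(a-b)
E
python3 - <<'E'
from h import *
np.set_printoptions(suppress=True,precision=1)
for n in("side","top"):
    p=cv2.imread(f"pics/{n}0.png");d=np.load(f"pics/{n}0.npy")
    hsv=cv2.cvtColor(p,cv2.COLOR_BGR2HSV)
    m=(((hsv[...,0]<8)|(hsv[...,0]>172))&(hsv[...,1]>150)&(hsv[...,2]>90)).astype(np.uint8)
    m[:170]=0;m[240:]=0;m[:,:270]=0;m[:,420:]=0
    k,l,s,c=cv2.connectedComponentsWithStats(m)
    for i in range(1,k):
        if s[i,4]>4:
            v,u=np.where(l==i);P=pts(n,np.c_[u,v],d);print(n,s[i],c[i],np.median(P,0),P.max(0))
p=cv2.imread("pics/top0.png");d=np.load("pics/top0.npy")
for uv in[(249,287),(277,281),(305,276),(277,290),(315,160),(172,170),(300,100)]:
    print(uv,pts("top",[uv],d)[0])
a=cv2.resize(p[150:305,235:435],None,fx=3.9,fy=3.8,interpolation=cv2.INTER_CUBIC);cv2.imwrite("pics/ct.png",a)
p=cv2.imread("pics/side0.png")
a=cv2.resize(p[120:310,220:420],None,fx=3,fy=3,interpolation=cv2.INTER_CUBIC);cv2.imwrite("pics/cs.png",a)
E
```

```text
side [290 186   6   6  31] [292.3 188.5] [544.8 -96.1 112.5] [550.8 -86.2 117.4]
top [343 210   7   7  34] [346.1 213.1] [546.7 -98.5 115. ] [554.2 -91.2 121.1]
(249, 287) [359.8 145.2   9.8]
(277, 281) [376.2  71.1   9.6]
(305, 276) [390.   -3.2  10.9]
(277, 290) [352.2  70.8  -2.3]
(315, 160) [625.5  -1.6 353.4]
(172, 170) [675.7 361.5  -1.9]
(300, 100) [752.4  29.5 354. ]
```

View pics/ct.png

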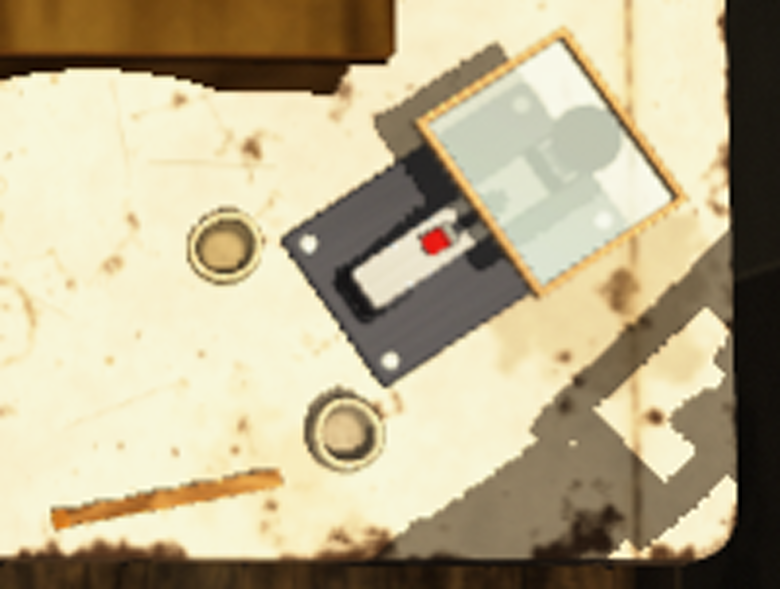

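View pics/cs.png

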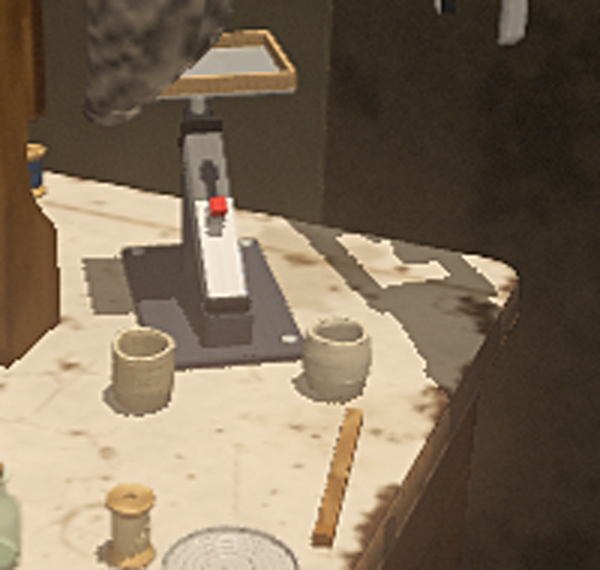

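Side view: the red button is at (292,188), with the tray just above it. Top view: the button is at (346,213), the tray front edge runs (343,181) to (374,227), and a thin stick runs from (249,284) to (307,274).

A vertical tool can't reach the cap, because the gripper body reaches the tray first. The stick can work as an extension if it's gripped near one end. Its underside presses the cap while the front of the body pushes the tray edge up-slope. Next I'll get the exact geometry and the obstacles.

```bash
python3 - <<'E'
from h import *
np.set_printoptions(suppress=True,precision=1,linewidth=150)
print("button",cross((292.3,188.5),(346.1,213.1)))
p=cv2.imread("pics/top0.png");d=np.load("pics/top0.npy")
hsv=cv2.cvtColor(p,cv2.COLOR_BGR2HSV)
# stick
m=((hsv[...,0]>5)&(hsv[...,0]<22)&(hsv[...,1]>110)).astype(np.uint8);m[:265]=0;m[296:]=0;m[:,:240]=0;m[:,315:]=0
k,l,s,c=cv2.connectedComponentsWithStats(m);i=1+s[1:,4].argmax()
v,u=np.where(l==i);P=onz("top",np.c_[u,v],9)
r=cv2.minAreaRect(P[:,:2].astype(np.float32));print("stick",s[i],r,cv2.boxPoints(r))
print("stick z",np.percentile(pts("top",np.c_[u,v],d)[:,2],[20,50,80]))
# foot: dark; corner via mask
m=((hsv[...,2]<110)&(hsv[...,1]<80)).astype(np.uint8);m[:180]=0;m[255:]=0;m[:,:300]=0;m[:,375:]=0
v,u=np.where(m>0);Q=pts("top",np.c_[u,v],d);F=Q[(Q[:,2]>5)&(Q[:,2]<20)]
print("foot",len(F),cv2.minAreaRect(F[:,:2].astype(np.float32)))
# tray rim corners (crop px -> full)
cc=np.array([(420,122),(563,28),(684,197),(541,295)])/[3.9,3.8]+[235,150]
C=onz("top",cc,220);print("tray top corners",C)
e=C[3]-C[0];print("front edge len",np.linalg.norm(e),"u yaw",np.degrees(np.arctan2(-e[0],e[1]))%360-180, "side len",np.linalg.norm(C[1]-C[0]))
# obstacles
A=[]
for n in("top","side"):
    dd=np.load(f"pics/{n}0.npy");v,u=np.where(dd>0);A.append(pts(n,np.c_[u,v],dd))
A=np.vstack(A);A=A[(A[:,2]>130)]
for x in range(250,760,50):
    row=[]
    for y in range(200,-350,-50):
        z=A[(abs(A[:,0]-x)<25)&(abs(A[:,1]-y)<25)][:,2]
        row.append("%4d-%-4d"%(z.min(),z.max()) if len(z)>3 else "    .    ")
    print(x,*row)
S=A[(A[:,2]>345)&(A[:,2]<360)&(A[:,0]>550)&(A[:,0]<800)&(A[:,1]<150)]
print("shelf min x, min y",np.percentile(S,1,0))
E
```

```text
button (array([546.5, -99.6, 110.2]), np.float64(1.0924417956537933))
stick [248 273  59  17 287] ((376.52264404296875, 70.79114532470703), (13.46627140045166, 157.852294921875), 11.51763916015625) [[354.2 146.8]
 [385.7  -7.9]
 [398.9  -5.2]
 [367.4 149.5]]
stick z [ 8.4 10.9 13.9]
foot 1492 ((543.2027587890625, -92.64691162109375), (129.15390014648438, 122.6307601928711), 34.30893325805664)
tray top corners [[ 605.1  -76.3  220. ]
 [ 664.4 -162.2  220. ]
 [ 560.9 -232.7  220. ]
 [ 500.5 -146.9  220. ]]
front edge len 126.15404584474537 u yaw -56.02185347807411 side len 104.39386003490532
250     .         .         .         .      912-965   531-951   434-600   537-600   573-594   536-585   560-580 
300  993-1094 1060-1099  444-1089  437-1069  434-1029  439-905      .      531-583   526-589   564-588   501-586 
350  463-1090  445-1083  828-1061  844-1002     .         .         .         .      495-580   501-585   210-348 
400  758-1055     .         .         .         .         .         .         .         .      502-588   201-595 
450     .         .         .         .         .         .         .         .         .         .      509-597 
500     .         .         .         .         .         .         .      198-221      .         .         .    
550     .         .         .         .         .         .      198-221   130-219   195-221   201-220      .    
600  331-358   331-357   332-357   330-358   331-359   205-358   196-221   130-211   151-221      .         .    
650  130-409   130-408   130-408   130-360   130-359   197-359   200-220   197-224   199-220      .         .    
700  350-487   350-491   348-481   348-408   348-359   346-360      .         .         .         .         .    
750  130-541   480-548   353-494   349-439   349-512   347-513      .         .         .         .         .    
shelf min x, min y [ 570.7 -393.   346.2]
```

Emit:
apply_moves --pt "-0.04 1 0" --pt "-0.04 1 0" --pt "-0.04 1 0" --pt "-0.04 1 0" --pt "-0.04 1 0" --pt "-0.04 1 0" --pt "-0.04 1 0" --pt "-0.04 1 0" --spin '[0.591,0.591,0.591,0.591,0.591,0.591,0.591,0.591]' --jaw 0.5 --newtons 60

```text
time: 1.1
ee_pos: [398.6, -67.2, 175.9]
ee_rot: [-180.0, 0.0, 101.3]
wrist_force: [1.4, -0.6, -0.4]
gripper_width: 47.2
grasp_force: 0.0
```

Emit:
apply_moves --pt "-0.044 0.317 0" --pt "-0.044 0.317 -0.2" --pt "-0.044 0.317 -0.387" --pt "-0.044 0.317 -0.387" --pt "-0.044 0.317 -0.387" --spin '[0,0,0,0,0]'

```text
time: 1.72
ee_pos: [387.6, 28.1, 62.6]
ee_rot: [179.8, 0.1, 101.4]
wrist_force: [0.8, 0.1, 0.0]
gripper_width: 47.0
grasp_force: 0.0
```

```bash
python3 - <<'E'
from h import *
np.set_printoptions(suppress=True,precision=1,linewidth=150)
s=ctrl.observe();e=s["ee_pos"];print(e,s["ee_rot"])
p,d=cam("side","1");v,u=np.where(d>0);P=pts("side",np.c_[u,v],d)-e
y=np.radians(s["ee_rot"][2]);X=np.array([np.cos(y),np.sin(y),0]);Y=np.array([-np.sin(y),np.cos(y),0])
a,b,z=P@X,P@Y,P[:,2]
for z0 in range(-10,400,20):
    k=(abs(z-z0)<10)&(abs(a)<130)&(abs(b)<130)
    if k.sum()>5: print(z0,k.sum(),"x",np.percentile(a[k],[2,98]),"y",np.percentile(b[k],[2,98]))
p0=cv2.imread("pics/top0.png");d0=np.load("pics/top0.npy")
# shelf corner edges at z>345
v,u=np.where(d0>0);Q=pts("top",np.c_[u,v],d0);k=(Q[:,2]>330)&(Q[:,2]<365)&(Q[:,0]>560)&(Q[:,0]<700)&(Q[:,1]<60)
Q=Q[k];print("front x by y",[(yy,np.min(Q[abs(Q[:,1]-yy)<8][:,0])) for yy in(-20,0,20,40)],"side y by x",[(xx,np.min(Q[abs(Q[:,0]-xx)<8][:,1])) for xx in(615,630,650,680)])
E
```

```text
[387.6  28.1  62.6] [179.8   0.1 101.4]
-10 294 x [-126.5  -58.5] y [-127.6    4. ]
10 33 x [-129.6 -116.6] y [-129.8 -105.6]
30 41 x [-2.6 12.5] y [-33.7  32.7]
50 108 x [ 1.  11.9] y [-35.9  35. ]
70 113 x [-5.2 12.5] y [-35.   35.3]
90 119 x [-4.2 12.5] y [-35.5  35.4]
110 115 x [-4.5 12.9] y [-36.3  35.7]
130 228 x [-20.9  36.3] y [-79.6  79.2]
150 620 x [-3.4 36.3] y [-80.8  81.1]
170 1169 x [-27.7  35.4] y [-85.6  86.2]
190 310 x [ 1.4 26. ] y [-15.6  40.6]
210 272 x [-22.8  37.7] y [-23.9  40.9]
230 397 x [-3.1 38.2] y [-33.8  35.1]
250 349 x [ 6.3 38. ] y [-32.5  35.5]
270 403 x [ 4.  37.7] y [-32.5  35.1]
290 394 x [ 7.8 36.2] y [-33.4  34.6]
310 353 x [ 9.4 36.7] y [-34.6  33.6]
350 83 x [42.7 56.3] y [-47.1 -26.8]
370 172 x [42.4 58.3] y [-53.3 -22.8]
390 212 x [42.7 59.6] y [-53.  -19.6]
front x by y [(-20, np.float64(616.1133667004899)), (0, np.float64(616.2155679763767)), (20, np.float64(616.5722684287762)), (40, np.float64(616.27075391918))] side y by x [(615, np.float64(-393.1243835721883)), (630, np.float64(-392.6207600287936)), (650, np.float64(-390.90749715821687)), (680, np.float64(-392.156379107015))]
```

View pics/side1.png

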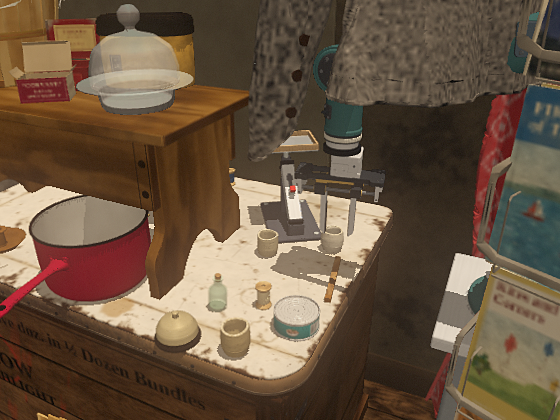

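```bash
python3 - <<'E'
from h import *
np.set_printoptions(suppress=True,precision=1,linewidth=150)
p=cv2.imread("pics/side1.png");d=np.load("pics/side1.npy")
c=ctrl.camera_params("side")
def pr(X): return cv2.projectPoints(np.array(X,float).reshape(-1,1,3),cv2.Rodrigues(np.array(c["R"]))[0],np.array(c["t"]),np.array(c["K"]),np.array(c["distortion"]))[0].reshape(-1,2)
e=np.array([387.6,28.1,62.6]);y=np.radians(101.4);Y=np.array([np.sin(y),-np.cos(y),0])
q=pr([e,e+Y*24,e-Y*24,e+Y*24+[0,0,97],e-Y*24+[0,0,97]]);print(q)
a=p[130:300,270:400].copy()
a=cv2.resize(a,None,fx=3.5,fy=3.5,interpolation=cv2.INTER_NEAREST)
for t in q: cv2.circle(a,tuple(int(k) for k in (t-[270,130])*3.5),4,(255,0,255),1)
cv2.imwrite("pics/c1.png",a)
q=pts("side",[(323,w) for w in range(180,240,5)]+[(351,w) for w in range(180,240,5)],d);print(q)
E
```

```text
[[335.3 244.3]
 [324.3 242.9]
 [346.4 245.6]
 [326.4 202.8]
 [349.5 205.3]]
[[ 413.    54.7  219.6]
 [ 408.7   65.7  214. ]
 [ 408.3   65.4  203.1]
 [ 416.5   40.7  179.8]
 [ 415.8   41.3  168.8]
 [ 414.6   43.4  158.4]
 [ 413.3   45.6  148.1]
 [ 413.5   43.6  135.5]
 [ 412.7   44.2  124.1]
 [ 413.4   40.9  110.3]
 [ 411.6   44.3  100.4]
 [ 437.2  -30.6   42.6]
 [ 358.3   45.7  226.4]
 [ 359.1   40.1  213.2]
 [ 354.2   54.7  209.4]
 [ 353.7   54.   198.4]
 [ 359.1   32.2  176.6]
 [ 358.2   32.6  165.7]
 [ 358.9   27.5  151.8]
 [ 357.3   30.2  141.8]
 [ 356.1   31.4  130.9]
 [ 355.3   31.5  119.4]
 [ 355.1   29.1  106.3]
 [ 399.3 -132.6   -1.6]]
```

View pics/c1.png

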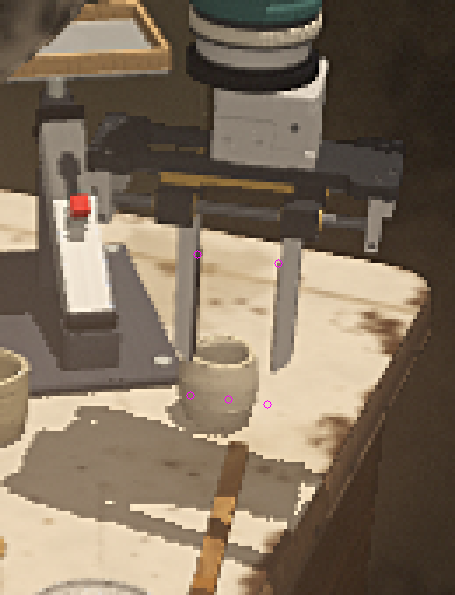

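```bash
cat >> h.py <<'E'
def tips(n,tag):
    s=ctrl.observe();p,d=cam(n,tag);v,u=np.where(d>0);P=pts(n,np.c_[u,v],d)-s["ee_pos"]
    y=np.radians(s["ee_rot"][2]);a=P@[np.cos(y),np.sin(y),0];b=P@[-np.sin(y),np.cos(y),0]
    w=s["gripper_width"]/2
    k=(abs(a)<20)&(abs(abs(b)-w-6)<9)&(P[:,2]>-15)&(P[:,2]<90)
    return s,p,d,P[k],a[k],b[k]
E
python3 - <<'E'
from h import *
np.set_printoptions(suppress=True,precision=1,linewidth=150)
s,p,d,P,a,b=tips("side","2");print(s["time"],s["ee_pos"],np.percentile(P[:,2],[0,5,50]),a.mean(),b[b>0].mean(),b[b<0].mean(),s["ee_rot"])
E
```

```text
1.775 [388.7  28.   63.8] [28.5 35.5 61.9] 8.174921674342295 29.6019921786485 -28.998116202149138 [179.6   0.1 101.4]
```

Emit:
apply_moves --pt "0 0 -0.1" --pt "0 0 -0.1" --pt "0 0 -0.1" --pt "0 0 -0.1" --spin '[0,0,0,0]'

```text
time: 2.33
ee_pos: [386.9, 28.9, 32.0]
ee_rot: [179.8, 0.1, 101.5]
wrist_force: [-0.9, 0.3, -0.3]
gripper_width: 47.1
grasp_force: 0.0
```

```bash
python3 - <<'E'
from h import *
np.set_printoptions(suppress=True,precision=1,linewidth=150)
s,p,d,P,a,b=tips("side","3");print(s["time"],s["ee_pos"],np.percentile(P[:,2],[0,5,50]),len(P),a.mean(),s["ee_rot"],s["wrist_force"])
k=b>0;
for m in(k,~k): print(np.sort(P[m][:,2])[:12], P[m][np.argsort(P[m][:,2])[:3]]+s["ee_pos"])
a=cv2.resize(p[150:320,250:420],None,fx=3.5,fy=3.5,interpolation=cv2.INTER_CUBIC);cv2.imwrite("pics/c3.png",a)
E
```

```text
2.325 [386.9  28.9  32. ] [30.1 35.  61.8] 310 8.211396190577323 [179.8   0.1 101.5] [-0.9  0.3 -0.3]
[30.7 33.  33.1 33.2 33.3 33.4 34.  35.3 35.6 35.8 36.7 37.2] [[361.9  33.1  62.7]
 [362.1  32.8  64.9]
 [356.9  35.1  65.1]]
[30.1 31.3 31.6 31.9 32.6 33.2 34.3 34.7 34.9 35.2 36.  36.6] [[410.4  36.7  62. ]
 [410.3  43.4  63.3]
 [412.1  44.7  63.5]]
```

View pics/c3.png

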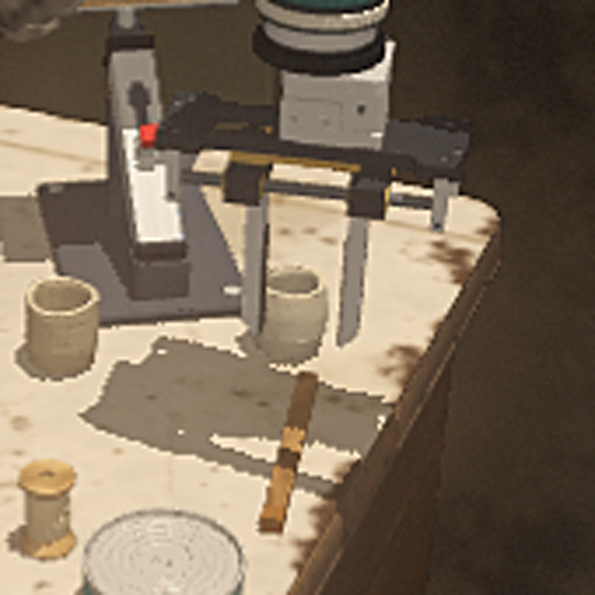

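Emit:
apply_moves --pt "0 0 -0.04" --pt "0 0 -0.07" --pt "0 0 -0.07" --pt "0 0 -0.07" --spin '[0,0,0,0]'

```text
time: 2.88
ee_pos: [385.3, 29.1, 8.9]
ee_rot: [-180.0, -0.0, 101.5]
wrist_force: [0.2, 0.1, 0.2]
gripper_width: 46.9
grasp_force: 0.0
```

```bash
python3 - <<'E'
from h import *
np.set_printoptions(suppress=True,precision=1,linewidth=150)
s,p,d,P,a,b=tips("side","4");print(s["time"],s["ee_pos"],np.percentile(P[:,2],[0,5,50]),len(P),a.mean(),s["ee_rot"],s["wrist_force"])
for m in(b>0,b<0): print(P[m][np.argsort(P[m][:,2])[:4]]+s["ee_pos"])
p,d=cam("top","4");v,u=np.where(d>0);Q=pts("top",np.c_[u,v],d)
k=np.linalg.norm(Q[:,:2]-s["ee_pos"][:2],axis=1)<95
print("top cam z near tool",np.percentile(Q[k][:,2]-s["ee_pos"][2],[5,25,50,75,95]))
E
```

```text
2.875 [385.3  29.1   8.9] [-11.9 -10.5  45.4] 469 5.471086308194696 [-180.    -0.   101.5] [0.2 0.1 0.2]
[[359.3  34.5  -2.4]
 [351.7  22.5  -2.4]
 [355.7  24.6  -2.3]
 [363.6  28.4  -2.2]]
[[418.9  31.4  -2.9]
 [413.9  38.3  -2.6]
 [414.4  43.1  -2.6]
 [406.2  52.4  -2.3]]
top cam z near tool [ 160.2  419.   959.4 1012.7 1047.1]
```

```bash
python3 - <<'E'
from h import *
np.set_printoptions(suppress=True,precision=1,linewidth=150)
d=np.load("pics/side4.npy");e=np.array([385.3,29.1,8.9]);y=np.radians(101.5)
v,u=np.where(d>0);P=pts("side",np.c_[u,v],d)-e;a=P@[np.cos(y),np.sin(y),0];b=P@[-np.sin(y),np.cos(y),0]
for sg in(1,-1):
    k=(abs(a-8)<8)&(abs(sg*b-30)<7)&(P[:,2]<90);print(np.sort(P[k][:,2]+e[2]).round())
E
```

```text
[-472. -469. -464. -461. -461. -457. -454. -448. -441. -438. -429. -423. -420. -420. -416. -416. -409. -397. -394. -393. -393. -385. -383. -382.
 -381. -380. -376. -374. -369. -368. -364. -364. -360. -358. -358. -358. -356. -349. -348. -348. -347. -346. -342. -340. -338. -335. -333. -327.
 -327. -326. -322. -322. -320. -320. -320. -315. -312. -311. -308. -304. -302. -301. -298. -298. -295. -291. -289. -285. -284. -284. -280. -280.
 -279. -275. -274. -273. -270. -268. -264. -262. -262. -259. -257. -254. -252. -251. -251. -248. -247. -246. -243. -241. -241. -236. -233. -232.
 -228. -227. -225. -223. -220. -220. -217. -217. -214. -214. -211. -208. -206. -205. -204. -203. -200. -198. -194. -194. -192. -191. -186. -185.
 -185. -181. -180. -178. -175. -175. -171. -170. -169. -166. -162. -162. -159. -155. -151. -148. -146. -145. -144. -141. -139. -138. -136. -133.
 -133. -131.   -2.   -2.   -2.   -2.   -2.   -2.   -2.   -2.   -1.   -1.   -1.   -1.   -1.   -1.   -1.   -1.   -0.   -0.   -0.   -0.   -0.   -0.
   -0.    0.    0.    0.    2.    2.   39.   39.   42.   42.   43.   43.   43.   44. 
[... 766 characters left out ...]
   98.   98.   98.
   98.   99.   99.]
[-3. -3. -2. -2. -1. -1. -1. -0. -0. -0. -0. -0. -0.  0.  0.  1.  1.  1.  1.  2.  2. 39. 40. 41. 41. 42. 43. 43. 44. 44. 46. 46. 46. 46. 46. 47. 48.
 48. 48. 49. 49. 50. 51. 52. 52. 52. 52. 53. 53. 53. 53. 53. 54. 55. 55. 55. 56. 57. 57. 58. 59. 59. 60. 60. 60. 60. 61. 61. 62. 62. 62. 62. 63. 63.
 64. 64. 64. 64. 65. 65. 66. 66. 67. 67. 68. 68. 68. 68. 69. 70. 70. 71. 71. 71. 72. 72. 72. 72. 73. 73. 74. 74. 75. 75. 75. 75. 75. 75. 76. 76. 77.
 78. 78. 78. 78. 79. 79. 79. 79. 79. 80. 81. 81. 83. 83. 83. 83. 83. 84. 85. 85. 85. 86. 86. 86. 87. 87. 87. 88. 88. 88. 88. 90. 90. 91. 91. 91. 92.
 92. 93. 94. 94. 94. 94. 95. 95. 95. 95. 96. 97. 97. 97. 98. 99.]
```

Emit:
apply_moves --pt "0 0 -0.02" --pt "0 0 -0.025" --pt "0 0 -0.03" --pt "0 0 -0.033" --spin '[0,0,0,0]'

```text
time: 3.48
ee_pos: [385.4, 29.1, -0.9]
ee_rot: [180.0, -0.0, 101.5]
wrist_force: [0.4, 0.6, 0.3]
gripper_width: 46.8
grasp_force: 0.0
```

Emit:
apply_moves --pt "0 0 -0.01" --pt "0 0 -0.02" --pt "0 0 -0.03" --pt "0 0 -0.03" --spin '[0,0,0,0]'

```text
time: 3.98
ee_pos: [385.1, 29.1, -10.1]
ee_rot: [-180.0, -0.0, 101.5]
wrist_force: [-0.3, -0.5, 0.2]
gripper_width: 46.9
grasp_force: 0.0
```

The fingertips really are about 29 mm above the reported TCP: the camera shows it, and there's no contact at a reported z of -10. I'll keep going down, watching the force.

Emit:
apply_moves --pt "0 0 -0.02" --pt "0 0 -0.035" --pt "0 0 -0.045" --pt "0 0 -0.045" --spin '[0,0,0,0]'

```text
time: 4.47
ee_pos: [385.1, 29.1, -23.7]
ee_rot: [-180.0, -0.0, 101.5]
wrist_force: [-0.7, 0.1, -1.7]
gripper_width: 47.0
grasp_force: 0.0
```

```bash
python3 - <<'E'
from h import *
np.set_printoptions(suppress=True,precision=1,linewidth=150)
s,p,d,P,a,b=tips("side","5");e=s["ee_pos"];print(e,s["wrist_force"])
v,u=np.where(d>0);P=pts("side",np.c_[u,v],d)-e;y=np.radians(s["ee_rot"][2]);a=P@[np.cos(y),np.sin(y),0];b=P@[-np.sin(y),np.cos(y),0]
for sg in(1,-1):
    k=(abs(a-8)<9)&(abs(sg*b-30)<8)&(P[:,2]+e[2]<60)&(P[:,2]+e[2]>-10);z=np.sort(P[k][:,2]+e[2]);print(z[z>3][:10])
    q=P[k&(P[:,2]+e[2]>8)]; print("finger mid",sg,(b[k&(P[:,2]+e[2]>8)]).mean())
# stick location relative to the tool
hsv=cv2.cvtColor(p,cv2.COLOR_BGR2HSV);m=(hsv[...,0]>5)&(hsv[...,0]<20)&(hsv[...,1]>120)
m[:240]=0;m[:,:315]=0;m[:,345:]=0;m[310:]=0
v,u=np.where(m);Q=onz("side",np.c_[u,v],8);r=cv2.minAreaRect(Q[:,:2].astype(np.float32));print(r,cv2.boxPoints(r))
E
```

```text
[385.1  29.1 -23.7] [-0.7  0.1 -1.7]
[ 7.4  7.6  8.9  9.4  9.8 10.2 10.5 11.5 11.9 13. ]
finger mid 1 29.11564660117528
[ 4.1  6.4  9.2  9.6 10.1 10.7 11.1 11.2 11.5 13.2]
finger mid -1 -29.540854026127302
((367.845703125, 80.34148406982422), (39.68307876586914, 191.4644317626953), 18.55666160583496) [[318.6 164.8]
 [379.5 -16.7]
 [417.1  -4.1]
 [356.2 177.4]]
```

View pics/side5.png

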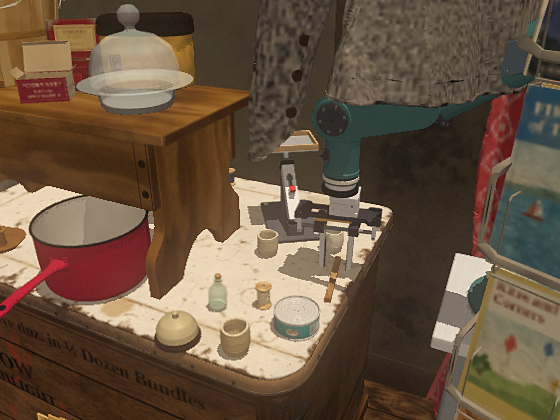

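Picture: the fingers, at about (322,265) and (350,270), straddle the stick near its far end, and the tips are about 5 mm above the counter. I'll lower a little more and grip.

Emit:
apply_moves --pt "0 0 -0.008" --pt "0 0 -0.008" --pt "0 0 -0.008" --pt "0 0 -0.008" --pt "0 0 -0.008" --pt "0 0 -0.008" --pt "0 0 -0.008" --pt "0 0 -0.008" --spin '[0,0,0,0,0,0,0,0]' --jaw 0 --newtons 60

```text
time: 5.52
ee_pos: [383.3, 28.7, -25.8]
ee_rot: [-179.7, -0.0, 101.5]
wrist_force: [-5.4, -0.6, 4.2]
gripper_width: 11.8
grasp_force: 60.0
```

Emit:
apply_moves --pt "0 0 0.1" --pt "0 0 0.3" --pt "0 0 0.5" --pt "0 0 0.6" --pt "0 0 0.6" --pt "0 0 0.6" --spin '[0,0,0,0,0,0]'

```text
time: 6.28
ee_pos: [384.6, 29.2, 152.7]
ee_rot: [-179.9, -0.0, 101.5]
wrist_force: [-0.3, -0.6, -0.7]
gripper_width: 0.4
grasp_force: 0.0
```

```bash
python3 - <<'E'
from h import *
np.set_printoptions(suppress=True,precision=1,linewidth=150)
s=ctrl.observe();e=s["ee_pos"];print(e,s["gripper_width"],s["wrist_force"],s["moment"])
p,d=cam("side","6");v,u=np.where(d>0);P=pts("side",np.c_[u,v],d)-e;y=np.radians(s["ee_rot"][2]);a=P@[np.cos(y),np.sin(y),0];b=P@[-np.sin(y),np.cos(y),0]
for a0 in range(-60,160,10):
    k=(abs(a-a0)<5)&(abs(b)<14)&(P[:,2]>5)&(P[:,2]<60)
    if k.sum()>2: print(a0,k.sum(),"z rel",np.percentile(P[k][:,2],[2,50,98]),"b",np.percentile(b[k],[2,98]))
k=(abs(b)<14)&(P[:,2]>15)&(P[:,2]<50)&(a<160);print("a range",a[k].min(),a[k].max())
E
```

```text
[384.6  29.2 152.7] 0.36330745881680593 [-0.3 -0.6 -0.7] [ 0. -0.  0.]
0 6 z rel [47.4 51.5 57.5] b [-0.7 11.6]
10 154 z rel [31.4 47.1 59.6] b [-11.7  10.8]
a range -498.7497099539921 13.32194341257164
```

```bash
python3 - <<'E'
from h import *
np.set_printoptions(suppress=True,precision=1,linewidth=150)
p,d=cam("side","7")
q=cv2.imread("pics/side0.png")
df=cv2.absdiff(p,q).max(2)
hsv=cv2.cvtColor(p,cv2.COLOR_BGR2HSV)
for n,im in(("before",q),("now",p)):
    h=cv2.cvtColor(im,cv2.COLOR_BGR2HSV);m=((h[...,0]>5)&(h[...,0]<20)&(h[...,1]>100)).astype(np.uint8);m[:250]=0;m[:,:318]=0;m[:,346:]=0;m[306:]=0
    v,u=np.where(m>0);print(n,u.min(),u.max(),v.min(),v.max(),m.sum())
a=np.hstack([cv2.resize(x[240:320,290:380],None,fx=4.4,fy=5,interpolation=cv2.INTER_CUBIC) for x in(q,p)]);cv2.imwrite("pics/c7.png",a)
d0=np.load("pics/side0.npy")
for dd in(d0,d):
  v,u=np.mgrid[255:302,322:344];v=v.ravel();u=u.ravel();P=pts("side",np.c_[u,v],dd);k=(P[:,2]>4)&(P[:,2]<40);r=cv2.minAreaRect(P[k][:,:2].astype(np.float32));print(k.sum(),r,np.percentile(P[k][:,2],[5,50,95]))
E
```

```text
before 324 345 256 305 396
now 318 345 256 305 399
297 ((375.15240478515625, 70.81868743896484), (12.924690246582031, 165.4437713623047), 11.417744636535645) [ 6.2 11.7 13.5]
299 ((374.7742614746094, 72.26416015625), (13.244454383850098, 159.65521240234375), 11.425298690795898) [ 5.8 11.6 13.5]
```

View pics/c7.png

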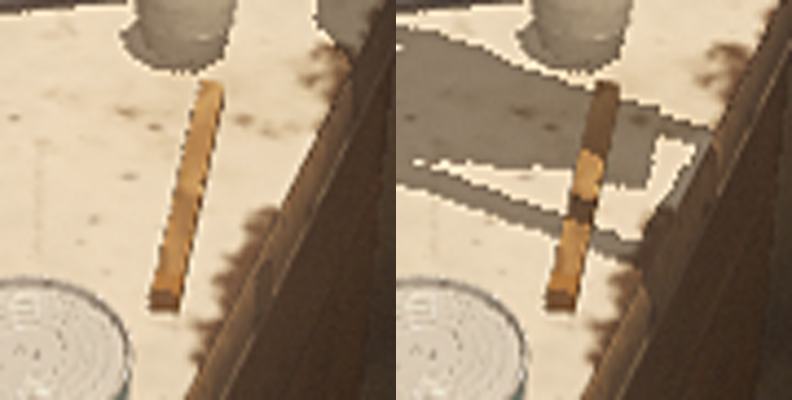

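Comparing before and after, the stick hasn't moved at all, and 60 N of grip only pulled the arm sideways. It's fixed to the counter, so it's no use as a tool.

Another option is the gripper's crossbar. It's only about 55 mm tall, and its ends carry small hanging brackets, so an end could fit under the tray (90 mm above the button) while the wrist stays clear on the downhill side. I'll measure it.

```bash
python3 - <<'E'
from h import *
np.set_printoptions(suppress=True,precision=0,linewidth=170)
s=ctrl.observe();e=s["ee_pos"];y=np.radians(s["ee_rot"][2]);d=np.load("pics/side7.npy")
v,u=np.where(d>0);P=pts("side",np.c_[u,v],d)-e;a=P@[np.cos(y),np.sin(y),0];b=P@[-np.sin(y),np.cos(y),0];z=P[:,2]-29
print("z above tip / b bins: a range")
for z0 in range(60,230,8):
    r=[]
    for b0 in range(-95,96,10):
        k=(abs(z-z0)<4)&(abs(b-b0)<5)&(abs(a)<60);r.append("%3d:%-3d"%(a[k].min(),a[k].max()) if k.sum()>1 else "   .   ")
    print(z0,*r)
k=(abs(a)<60)&(z>60)&(z<150);print("b ext",np.percentile(b[k&(abs(b)<110)],[0.3,99.7]))
for sg in(-1,1):
    k=(abs(a)<60)&(sg*b>70)&(sg*b<100)&(z>40)&(z<200);print("end",sg,"z",np.percentile(z[k],[1,99]),"b",np.percentile(b[k],[1,99]))
# stand frame numbers
B=np.array([546.5,-99.6]);U=np.array([np.cos(np.radians(-56)),np.sin(np.radians(-56))]);W=np.array([-U[1],U[0]])
px=np.array([(283,241),(387,387)])/[3.9,3.8]+[235,150];F=onz("top",px,12)[:,:2];cu=onz("top",np.array([(226,245),(345,430)])/[3.9,3.8]+[235,150],52)[:,:2]
print("foot front u,w",(F-B)@U,(F-B)@W,"cups",(cu-B)@U,(cu-B)@W)
m=np.array([[605.1,-76.3],[664.4,-162.2],[560.9,-232.7],[500.5,-146.9]]);print("tray",(m-B)@U,(m-B)@W)
E
```

```text
z above tip / b bins: a range
60    .       .       .       .       .       .       .       .      7:10    6:11    6:12    3:4      .       .       .       .       .       .       .       .   
68    .       .       .       .       .       .       .       .      7:10   -1:13    5:11   -6:8      .       .       .       .       .       .       .       .   
76    .       .       .       .       .       .       .       .      7:11  -10:11    6:10   -3:11     .       .       .       .       .       .       .       .   
84    .       .       .       .       .       .       .       .      6:11   -5:13    6:12    1:10     .       .       .       .       .       .       .       .   
92    .       .       .       .       .       .       .      8:11    6:10   -2:12    7:13    4:9      .       .       .       .       .       .       .       .   
100    .     33:33  -28:36     .       .       .       .     31:33   30:32   12:33   28:31   32:32  -21:32     .       .       .       .      5:34     .       .   
108    .     32:36  -27:34  -23:28  -24:29  -25:27  -23:28   26:34   30:36   -8:36   29:34 
[... 2036 characters left out ...]
.   
212    .       .       .       .       .       .       .       .       .       .       .       .       .       .       .       .       .       .       .       .   
220    .       .       .       .       .       .      9:12     .       .       .       .       .       .       .       .       .       .       .       .       .   
228    .       .       .       .       .       .      7:16     .       .       .       .       .       .       .       .       .       .       .       .       .   
b ext [-89.  87.]
end -1 z [ 99. 142.] b [-90. -70.]
end 1 z [101. 143.] b [70. 87.]
foot front u,w [-69. -67.] [ 59. -66.] cups [-107. -111.] [ 76. -73.]
tray [ 13. 118. 118.  13.] [ 62.  63. -62. -65.]
```

The crossbar's end block spans 98 to 143 mm above the fingertips and reaches 88.5 mm along tool y, so it fits under the tray. I'll press the cap with that block's lower front edge, with tool y along the uphill direction (yaw 34). First I'll get into position downhill.

Emit:
apply_moves --pt "0.1 0 0" --pt "0.2 -0.01 0" --pt "0.257 -0.01 0" --pt "0.257 -0.01 0" --pt "0.257 -0.01 0" --pt "0.257 -0.01 -0.1" --pt "0.257 -0.01 -0.25" --pt "0.257 -0.01 -0.4" --pt "0.257 -0.01 -0.537" --pt "0.257 -0.01 -0.537" --pt "0.257 -0.01 -0.537" --spin '[-0.12,-0.24,-0.36,-0.48,-0.6,-0.7,-0.75,-0.75,-0.75,-0.75,-0.75]' --jaw 0 --newtons 30

```text
time: 7.75
ee_pos: [462.9, 26.1, -6.1]
ee_rot: [180.0, -0.0, 34.0]
wrist_force: [0.6, 0.2, 1.3]
gripper_width: 0.4
grasp_force: 0.0
```

```bash
cat >> h.py <<'E'
U=np.array([.559,-.829]);W=np.array([.829,.559]);Bt=np.array([544.8,-97.1])
def where(tag,n="side"):
    s=ctrl.observe();e=s["ee_pos"];p,d=cam(n,tag);v,u=np.where(d>0);P=pts(n,np.c_[u,v],d)
    print("ee",e.round(1),s["ee_rot"].round(1),s["wrist_force"].round(1),"E u,w,z",((e[:2]-Bt)@U+88.5).round(1),((e[:2]-Bt)@W).round(1),(e[2]+127).round(1))
    return s,p,d,P,(P[:,:2]-Bt)@U,(P[:,:2]-Bt)@W
def red(p):
    h=cv2.cvtColor(p,cv2.COLOR_BGR2HSV);m=(((h[...,0]<8)|(h[...,0]>172))&(h[...,1]>140)&(h[...,2]>70)).astype(np.uint8)
    m[:150]=0;m[215:]=0;m[:,:275]=0;m[:,:275]=0;m[:,315:]=0
    v,u=np.where(m>0);return (u.mean(),v.mean(),len(u)) if len(u) else None
E
python3 - <<'E'
from h import *
s,p,d,P,u,w=where("8");print(red(p))
c=(s["ee_pos"][:2]-Bt)@U
k=(u>c+60)&(u<c+110)&(abs(w)<45)&(P[:,2]>80)&(P[:,2]<190)
print("block u",np.percentile(u[k],[1,50,99]),"z",np.percentile(P[k][:,2],[1,5,50,95,99]),"w",np.percentile(w[k],[1,99]),k.sum())
k=(abs(u-c)<30)&(abs(w)<20)&(P[:,2]>5)&(P[:,2]<80);print("finger z",np.percentile(P[k][:,2],[0,3]),"u-c",np.percentile(u[k]-c,[2,98]))
E
```

```text
ee [462.9  26.1  -6.1] [180.  -0.  34.] [0.6 0.2 1.3] E u,w,z -59.4 1.0 120.9
None
block u [-87.61663853 -75.19559395 -61.06463451] z [121.2207303  123.91405304 144.82182685 163.58671683 164.23763691] w [15.25871204 36.18227369] 124
finger z [22.42956125 27.97100202] u-c [-15.59139973   9.80696475]
```

Emit:
apply_moves --pt "0.02 -0.03 0" --pt "0.045 -0.067 0" --pt "0.07 -0.104 0" --pt "0.087 -0.13 0" --pt "0.092 -0.137 0" --pt "0.092 -0.137 0" --spin '[0,0,0,0,0,0]'

```text
time: 8.55
ee_pos: [489.9, -15.1, -7.0]
ee_rot: [-180.0, 0.0, 34.0]
wrist_force: [-0.1, 0.7, 0.6]
gripper_width: 0.3
grasp_force: 0.0
```

```bash
python3 - <<'E'
from h import *
s,p,d,P,u,w=where("9");print(red(p))
s,p,d,P,u,w=where("9","top")
h=cv2.cvtColor(p,cv2.COLOR_BGR2HSV);m=(((h[...,0]<8)|(h[...,0]>172))&(h[...,1]>140)&(h[...,2]>70));m[:190]=0;m[230:]=0;m[:,:320]=0;m[:,370:]=0
print("red top",m.sum(),np.argwhere(m).mean(0) if m.any() else "")
E
```

```text
ee [489.9 -15.1  -7. ] [-180.    0.   34.] [-0.1  0.7  0.6] E u,w,z -10.2 0.4 120.0
None
ee [489.8 -14.9  -7. ] [-180.    0.   34.] [-0.5 -0.  -0.2] E u,w,z -10.4 0.4 120.0
red top 0
```

Emit:
apply_moves --pt "0.005 -0.007 -0.011" --pt "0.009 -0.0136 -0.021" --pt "0.0115 -0.017 -0.0263" --pt "0.0115 -0.017 -0.0263" --spin '[0,0,0,0]'

```text
time: 9.15
ee_pos: [493.4, -20.1, -14.9]
ee_rot: [-180.0, 0.0, 34.0]
wrist_force: [0.2, 0.8, -0.2]
gripper_width: 0.6
grasp_force: 0.0
```

Emit:
apply_moves --pt "0.0023 -0.0034 -0.0053" --pt "0.0046 -0.0068 -0.0105" --pt "0.0046 -0.0068 -0.0105" --spin '[0,0,0]'

```text
time: 9.52
ee_pos: [494.9, -22.2, -18.0]
ee_rot: [-180.0, 0.0, 34.0]
wrist_force: [-0.2, -0.6, 0.4]
gripper_width: 0.7
grasp_force: 0.0
```

Emit:
apply_moves --pt "0.0023 -0.0034 -0.0053" --pt "0.0046 -0.0068 -0.0105" --pt "0.0046 -0.0068 -0.0105" --spin '[0,0,0]'

```text
time: 9.9
ee_pos: [496.2, -24.2, -21.2]
ee_rot: [-180.0, 0.0, 34.0]
wrist_force: [-0.6, 0.4, -0.8]
gripper_width: 0.6
grasp_force: 0.0
```

```bash
python3 - <<'E'
from h import *
s,p,d,P,u,w=where("10");c=(s["ee_pos"][:2]-Bt)@U
k=(u>c+60)&(u<c+120)&(w>20)&(w<45)&(P[:,2]>80)&(P[:,2]<190)
print("block u",np.percentile(u[k],[1,50,97,99.5]),"z",np.percentile(P[k][:,2],[0.5,2,5,95]),k.sum())
d0=np.load("pics/side0.npy");p0=cv2.imread("pics/side0.png")
v_,u_=np.where(d0>0);P0=pts("side",np.c_[u_,v_],d0);u0=(P0[:,:2]-Bt)@U;w0=(P0[:,:2]-Bt)@W
h=cv2.cvtColor(p0,cv2.COLOR_BGR2HSV)[v_,u_];rd=((h[:,0]<8)|(h[:,0]>172))&(h[:,1]>140)&(h[:,2]>70)&(abs(u0)<25)&(abs(w0)<20)
for a,b,z in sorted(zip(u0[rd].round(),w0[rd].round(),P0[rd][:,2].round())): print((a,b,z),end=" ")
print()
# tube wall: bright, |w|<10, fit line z(u)
k=(abs(w0)<10)&(u0>-55)&(u0<40)&(P0[:,2]>40)&(P0[:,2]<180)&~rd
for a in range(-50,45,8):
    q=k&(abs(u0-a)<4); print(a,q.sum(),np.percentile(P0[q][:,2],[10,50,90]).round() if q.sum() else "",w0[q].mean().round(1) if q.sum() else "")
v_,u_=np.where(np.load("pics/top0.npy")>0);D=np.load("pics/top0.npy");T=pts("top",np.c_[u_,v_],D);ut=(T[:,:2]-Bt)@U;wt=(T[:,:2]-Bt)@W
print("top cam")
for a in range(-50,20,5):
    q=(abs(wt)<9)&(abs(ut-a)<2.5)&(T[:,2]>20); print(a,q.sum(),np.percentile(T[q][:,2],[10,50,90]).round() if q.sum() else "")
E
```

```text
ee [496.2 -24.2 -21.2] [-180.    0.   34.] [-0.6  0.4 -0.8] E u,w,z 0.9 0.5 105.8
block u [-26.98311095 -15.90476064  -2.23045071   0.60796593] z [107.47939268 108.89867073 111.22398091 149.16136038] 103
(np.float64(-10.0), np.float64(5.0), np.float64(112.0)) (np.float64(-8.0), np.float64(-5.0), np.float64(111.0)) (np.float64(-5.0), np.float64(2.0), np.float64(110.0)) (np.float64(-4.0), np.float64(-4.0), np.float64(106.0)) (np.float64(-4.0), np.float64(-1.0), np.float64(112.0)) (np.float64(-4.0), np.float64(-1.0), np.float64(115.0)) (np.float64(-4.0), np.float64(6.0), np.float64(112.0)) (np.float64(-3.0), np.float64(-4.0), np.float64(109.0)) (np.float64(-3.0), np.float64(1.0), np.float64(107.0)) (np.float64(-2.0), np.float64(-4.0), np.float64(114.0)) (np.float64(-2.0), np.float64(-4.0), np.float64(116.0)) (np.float64(-2.0), np.float64(-1.0), np.float64(106.0)) (np.float64(-2.0), np.float64(4.0), np.float64(111.0)) (np.float64(-2.0), np.float64(4.0), np.float64(114.0)) (np.float64(-1.0), np.float64(-1.0), np.float64(108.0)) (np.float64(-1.0), np.float64(1.0), np.float64(113.0)) (np.fl
[... 783 characters left out ...]
(-5.0), np.float64(117.0)) (np.float64(7.0), np.float64(-3.0), np.float64(115.0)) 
-50 42 [42. 50. 54.] 1.0
-42 30 [53. 56. 59.] -0.8
-34 30 [56. 61. 65.] 0.2
-26 32 [64. 67. 70.] -0.2
-18 28 [69. 73. 79.] 0.2
-10 33 [75. 80. 84.] -0.1
-2 33 [83. 87. 91.] -0.0
6 33 [89. 93. 99.] 0.7
14 12 [91. 95. 97.] 0.2
22 11 [ 99. 104. 108.] 7.7
30 20 [108. 110. 116.] -0.8
38 21 [108. 114. 118.] -0.0
top cam
-50 18 [48. 52. 55.]
-45 12 [48. 51. 55.]
-40 16 [52. 54. 58.]
-35 14 [56. 58. 64.]
-30 14 [61. 63. 67.]
-25 16 [63. 67. 72.]
-20 15 [67. 70. 73.]
-15 15 [72. 74. 75.]
-10 17 [74. 78. 81.]
-5 18 [ 80.  84. 112.]
0 22 [ 83. 111. 115.]
5 16 [ 90. 116. 119.]
10 10 [ 92. 112. 116.]
15 27 [ 98. 203. 217.]
```

Emit:
apply_moves --pt "0 0 -0.006" --pt "0 0 -0.012" --pt "0 0 -0.012" --spin '[0,0,0]'

```text
time: 10.32
ee_pos: [496.1, -24.1, -24.8]
ee_rot: [-180.0, 0.0, 34.0]
wrist_force: [-1.0, 0.7, -0.1]
gripper_width: 0.6
grasp_force: 0.0
```

Emit:
apply_moves --pt "0 0 0.01" --pt "0.003 -0.004 0.012" --pt "0.0056 -0.0083 0.012" --pt "0.0075 -0.011 0.012" --pt "0.0075 -0.011 0.012" --spin '[0,0,0,0,0]'

```text
time: 10.95
ee_pos: [497.8, -26.1, -21.0]
ee_rot: [-179.8, 0.0, 34.0]
wrist_force: [-3.1, 4.5, 2.8]
gripper_width: 0.5
grasp_force: 0.0
```

```bash
python3 - <<'E'
from h import *
for i in range(2):
    s,p,d,P,u,w=where("11");m=s["moment"];f=s["wrist_force"];print("M along U,W,z",m[:2]@U,m[:2]@W,m[2],"F u,w,z",f[:2]@U,f[:2]@W,f[2])
E
```

```text
ee [497.8 -26.1 -21. ] [-179.8    0.    34. ] [-3.1  4.5  2.8] E u,w,z 3.3 0.7 106.0
M along U,W,z 0.026924624323568267 0.4183159621250606 0.031155894876855657 F u,w,z -5.403644626301274 -0.05211792607702936 2.7604233536303577
ee [497.8 -26.1 -21. ] [-179.8    0.    34. ] [-2.4  6.1  1.8] E u,w,z 3.3 0.7 106.0
M along U,W,z 0.01146416570145901 0.4550952439170981 0.04169670896474874 F u,w,z -6.4186350286094385 1.4051474714792616 1.823462691333893
```

```bash
python3 - <<'E'
from h import *
for n in("top","side"):
    p=cv2.imread(f"pics/{n}0.png")
    v,u=np.mgrid[0:420,0:560];uv=np.c_[u.ravel(),v.ravel()];X=onz(n,uv,12);a=(X[:,:2]-Bt)@U;w=(X[:,:2]-Bt)@W
    g=p[uv[:,1],uv[:,0]].astype(int).mean(1)
    for w0 in(-45,-30,30,45):
        k=(abs(w-w0)<6)&(a>-95)&(a<-40);o=np.argsort(a[k]);print(n,w0,[(int(x),int(y)) for x,y in zip(a[k][o],g[k][o])][::3])
E
```

```text
top -45 [(-94, 99), (-93, 123), (-91, 181), (-89, 199), (-88, 234), (-86, 234), (-85, 235), (-82, 234), (-81, 235), (-79, 236), (-77, 236), (-76, 235), (-74, 235), (-73, 235), (-71, 230), (-69, 222), (-67, 82), (-65, 76), (-64, 77), (-62, 87), (-60, 98), (-59, 97), (-57, 96), (-56, 98), (-53, 241), (-52, 237), (-50, 237), (-48, 221), (-47, 141), (-45, 95), (-44, 95), (-41, 95), (-40, 97)]
top -30 [(-94, 237), (-92, 237), (-91, 237), (-88, 237), (-87, 237), (-85, 237), (-83, 238), (-82, 238), (-79, 238), (-78, 238), (-76, 236), (-74, 237), (-72, 236), (-70, 233), (-68, 201), (-67, 108), (-65, 72), (-63, 84), (-62, 94), (-59, 99), (-58, 99), (-56, 99), (-54, 99), (-53, 100), (-50, 99), (-49, 98), (-47, 99), (-45, 96), (-43, 97), (-41, 96)]
top 30 [(-94, 232), (-93, 231), (-90, 233), (-89, 233), (-87, 235), (-85, 235), (-84, 234), (-81, 235), (-80, 235), (-78, 235), (-76, 235), (-74, 231), (-73, 232), (-70, 228), (-69, 209), (-67, 71), (-65, 71), (-64, 83), (-61, 95), (-60, 97), (-58, 97), (-57, 97), (-55, 95), (-53, 97), (-51, 95), (-49, 97), (-48, 97), (-46, 96), (-45, 96), (-43, 96),
[... 641 characters left out ...]
 216), (-87, 226), (-86, 229), (-82, 82), (-78, 70), (-77, 76), (-73, 103), (-72, 105), (-68, 112), (-64, 113), (-63, 112), (-58, 111), (-57, 114), (-53, 113), (-49, 111), (-48, 111), (-44, 109), (-43, 114)]
side 30 [(-92, 208), (-91, 213), (-87, 222), (-86, 209), (-83, 82), (-81, 85), (-78, 77), (-74, 102), (-73, 103), (-69, 114), (-68, 115), (-64, 115), (-63, 115), (-59, 113), (-55, 113), (-54, 113), (-49, 114), (-48, 112), (-44, 115), (-40, 116)]
side 45 [(-94, 211), (-93, 208), (-89, 222), (-85, 109), (-84, 116), (-80, 71), (-79, 129), (-75, 92), (-72, 107), (-71, 110), (-67, 117), (-66, 125), (-62, 115), (-61, 130), (-57, 111), (-52, 109), (-51, 188), (-47, 145), (-46, 104), (-42, 192)]
```

Emit:
apply_moves --pt "0.0037 -0.0055 -0.003" --pt "0.0075 -0.011 -0.0067" --pt "0.0075 -0.011 -0.0067" --spin '[0,0,0]'

```text
time: 11.42
ee_pos: [499.9, -29.2, -23.1]
ee_rot: [-179.8, 0.0, 34.0]
wrist_force: [-3.1, 6.0, 3.1]
gripper_width: 0.8
grasp_force: 0.0
```

```bash
python3 - <<'E'
from h import *
s,p,d,P,u,w=where("12");m=s["moment"];f=s["wrist_force"];print("M_W",m[:2]@W,"F u,w,z",f[:2]@U,f[:2]@W,f[2])
E
```

```text
ee [499.9 -29.2 -23.1] [-179.8    0.    34. ] [-3.1  6.   3.1] E u,w,z 7.1 0.7 103.9
M_W 0.5159995097907936 F u,w,z -6.694970223884551 0.8225250264247084 3.101000994450502
```

Emit:
apply_moves --pt "0.003 -0.0045 -0.003" --pt "0.0056 -0.0083 -0.0067" --pt "0.0056 -0.0083 -0.0067" --spin '[0,0,0]'

```text
time: 11.85
ee_pos: [501.6, -31.6, -25.0]
ee_rot: [-179.8, 0.0, 34.0]
wrist_force: [-4.8, 6.9, 2.2]
gripper_width: 0.6
grasp_force: 0.0
```

```bash
python3 - <<'E'
from h import *
s,p,d,P,u,w=where("13");m=s["moment"];f=s["wrist_force"];print("M_W",m[:2]@W,"F u,w,z",f[:2]@U,f[:2]@W,f[2])
E
```

```text
ee [501.6 -31.6 -25. ] [-179.8    0.    34. ] [-4.8  6.9  2.2] E u,w,z 10.0 0.8 102.0
M_W 0.40608205660282964 F u,w,z -8.3459853774922 -0.1152000631777715 2.2243074599561394
```

```bash
cat >> h.py <<'E'
def tray(tag):  # extension estimate from the tray's shift in the side picture
    a=cv2.imread("pics/side0.png",0);b=cv2.imread(f"pics/side{tag}.png",0)
    c=ctrl.camera_params("side")
    def pr(X): return cv2.projectPoints(np.array(X,float).reshape(-1,1,3),cv2.Rodrigues(np.array(c["R"]))[0],np.array(c["t"]),np.array(c["K"]),np.array(c["distortion"]))[0].reshape(-1,2)
    X=np.array([565.,-130,215]);S=np.array([*(U*.788),.616]);q=pr([X,X+40*S]);sh=(q[1]-q[0])/40
    t=a[131:152,296:320];r=cv2.matchTemplate(b[100:165,275:345],t,cv2.TM_CCOEFF_NORMED);_,v,_,l=cv2.minMaxLoc(r)
    g=np.array([l[0]+275-296,l[1]+100-131]);print("tray px shift",g,"score",round(v,2),"px/mm",sh.round(2),"ext ~",round(float(g@sh/(sh@sh)),1))
E
python3 - <<'E'
from h import *
for t in("8","11","12","13"): tray(t)
E
```

```text
tray px shift [-21   8] score 0.54 px/mm [-0.05 -0.35] ext ~ -13.5
tray px shift [ 21 -10] score 0.44 px/mm [-0.05 -0.35] ext ~ 19.1
tray px shift [ 20 -12] score 0.46 px/mm [-0.05 -0.35] ext ~ 25.2
tray px shift [ 20 -13] score 0.46 px/mm [-0.05 -0.35] ext ~ 28.0
```

```bash
cat >> h.py <<'E'
def traytop(tag):
    a=cv2.imread("pics/top0.png",0);p,_=cam("top",tag);b=cv2.cvtColor(p,cv2.COLOR_BGR2GRAY)
    for n,(x,y) in(("right",(408,200)),("far",(379,160))):
        t=cv2.resize(a[y-11:y+12,x-11:x+12],None,fx=4,fy=4,interpolation=cv2.INTER_CUBIC);B=cv2.resize(b[y-35:y+30,x-25:x+40],None,fx=4,fy=4,interpolation=cv2.INTER_CUBIC)
        _,v,_,l=cv2.minMaxLoc(cv2.matchTemplate(B,t,cv2.TM_CCOEFF_NORMED));g=np.array(l)/4-[14,24]
        X0=onz("top",[(x,y)],220)[0];q=[(np.linalg.norm(onz("top",[(x+g[0],y+g[1])],220+.616*e)[0]-X0-e*np.array([*(U*.788),.616])),e) for e in np.arange(-3,56,.5)]
        print(n,"shift",g,"score",round(v,2),"ext,resid",min(q)[::-1])
E
python3 - <<'E'
from h import *
traytop("13")
E
```

```text
right shift [ 1.75 -2.25] score 0.77 ext,resid (np.float64(6.5), np.float64(2.12366668661321))
far shift [ 2.25 -1.75] score 0.98 ext,resid (np.float64(7.0), np.float64(0.20386429681992052))
```

The top view gives an extension of about 7 mm, so the button is pressed and the tube is sliding. I'll back off slightly, raise the gripper so the fingers clear the foot, and keep pushing up-slope.

Emit:
apply_moves --pt "-0.0075 0.011 0" --pt "-0.0075 0.011 0.017" --pt "0 0 0.017" --pt "0.006 -0.009 0.025" --pt "0.012 -0.018 0.033" --pt "0.0177 -0.0262 0.0417" --pt "0.0177 -0.0262 0.0417" --spin '[0,0,0,0,0,0,0]'

```text
time: 12.82
ee_pos: [507.2, -39.8, -12.2]
ee_rot: [-179.8, -0.0, 34.0]
wrist_force: [-3.8, 5.3, 3.9]
gripper_width: 0.1
grasp_force: 0.6
```

```bash
python3 - <<'E'
from h import *
s,p,d,P,u,w=where("14");m=s["moment"];f=s["wrist_force"];print("M_W",m[:2]@W,"F u,w,z",f[:2]@U,f[:2]@W,f[2]);traytop("14")
E
```

```text
ee [507.2 -39.8 -12.2] [-179.8   -0.    34. ] [-3.8  5.3  3.9] E u,w,z 20.0 0.8 114.8
M_W 0.560920975767035 F u,w,z -6.541976105746275 -0.22650098732409654 3.8646872962818746
right shift [  1.75 -11.5 ] score 0.67 ext,resid (np.float64(19.0), np.float64(19.760129967804783))
far shift [ 6.5  -4.75] score 0.91 ext,resid (np.float64(19.5), np.float64(0.008569383556423877))
```

Emit:
apply_moves --pt "-0.04 0.06 0" --pt "-0.084 0.124 0" --pt "-0.1 0.148 0" --pt "-0.1 0.148 0.15" --pt "-0.1 0.148 0.35" --pt "-0.1 0.148 0.55" --pt "-0.1 0.148 0.667" --pt "-0.1 0.148 0.667" --pt "-0.1 0.148 0.667" --spin '[0,0,0,0,0,0,0,0,0]'

```text
time: 14.05
ee_pos: [477.0, 3.5, 186.2]
ee_rot: [-179.9, 0.1, 34.0]
wrist_force: [-0.2, -1.3, -0.6]
gripper_width: 0.7
grasp_force: 0.0
```

```bash
python3 - <<'E'
from h import *
s,p,d,P,u,w=where("15");c=(s["ee_pos"][:2]-Bt)@U;print("c",c,red(p));tray("15");traytop("15")
k=(abs(u-c)<30)&(abs(w)<20)&(P[:,2]>150)&(P[:,2]<280);print("finger z",np.percentile(P[k][:,2],[0,3]),"u-c",np.percentile(u[k]-c,[2,98]))
h=cv2.cvtColor(p,cv2.COLOR_BGR2HSV);v_,u_=np.where(d>0);hh=h[v_,u_];k=(u>5)&(u<60)&(abs(w)<66)&(P[:,2]>195)&(P[:,2]<245)
print("tray front u",[(w0,np.percentile(u[k&(abs(w-w0)<8)],[2,10]).round(1),np.percentile(P[k&(abs(w-w0)<8)][:,2],[3,97]).round(1)) for w0 in(-50,-30,30,50) if (k&(abs(w-w0)<8)).sum()>5])
E
```

```text
ee [477.    3.5 186.2] [-1.799e+02  1.000e-01  3.400e+01] [-0.2 -1.3 -0.6] E u,w,z -32.8 0.0 313.2
c -121.29958371074387 (np.float64(291.0), np.float64(181.84848484848484), 33)
tray px shift [ 20 -10] score 0.53 px/mm [-0.05 -0.35] ext ~ 19.5
right shift [  1.75 -11.5 ] score 0.67 ext,resid (np.float64(19.0), np.float64(19.760129967804783))
far shift [ 6.5  -4.75] score 0.91 ext,resid (np.float64(19.5), np.float64(0.008569383556423877))
finger z [214.29976232 218.33084865] u-c [-15.4860318    8.30832653]
tray front u [(-50, array([27.8, 28.6]), array([212.4, 229.8]))]
```

Emit:
apply_moves --pt "0.05 -0.075 0" --pt "0.11 -0.163 0" --pt "0.17 -0.252 0" --pt "0.22 -0.325 0" --pt "0.252 -0.373 0" --pt "0.252 -0.373 0" --spin '[0,0,0,0,0,0]'

```text
time: 14.9
ee_pos: [553.0, -109.0, 186.0]
ee_rot: [-179.9, 0.1, 33.9]
wrist_force: [-0.8, 1.1, -0.2]
gripper_width: 0.4
grasp_force: 0.0
```

```bash
python3 - <<'E'
from h import *
s,p,d,P,u,w=where("16");c=(s["ee_pos"][:2]-Bt)@U;print("c",c,red(p));traytop("16")
E
```

```text
ee [ 553. -109.  186.] [-1.799e+02  1.000e-01  3.390e+01] [-0.8  1.1 -0.2] E u,w,z 103.0 0.2 313.0
c 14.46157481168436 (np.float64(291.0285714285714), np.float64(181.9142857142857), 35)
right shift [1.   8.75] score 0.29 ext,resid (np.float64(-3.0), np.float64(19.239028870047203))
far shift [ -7.   -17.75] score 0.39 ext,resid (np.float64(13.5), np.float64(42.75842942346277))
```

Emit:
apply_moves --pt "0.0075 -0.011 0" --pt "0.0145 -0.0213 0.0097" --pt "0.0213 -0.0315 0.019" --pt "0.028 -0.0415 0.0287" --pt "0.028 -0.0415 0.0287" --spin '[0,0,0,0,0]'

```text
time: 15.62
ee_pos: [559.7, -117.9, 194.6]
ee_rot: [-179.5, 0.1, 34.1]
wrist_force: [-4.0, 5.4, -3.3]
gripper_width: 0.1
grasp_force: 3.2
```

```bash
python3 - <<'E'
from h import *
s,p,d,P,u,w=where("17");c=(s["ee_pos"][:2]-Bt)@U;f=s["wrist_force"];print("c",c,red(p),"Fu,z",f[:2]@U,f[2])
E
```

```text
ee [ 559.7 -117.9  194.6] [-1.795e+02  1.000e-01  3.410e+01] [-4.   5.4 -3.3] E u,w,z 114.1 0.7 321.6
c 25.558095033640694 (np.float64(290.55555555555554), np.float64(178.16666666666666), 36) Fu,z -6.649583849119609 -3.334752561722131
```

Emit:
apply_moves --pt "0.006 -0.0087 0.0082" --pt "0.0118 -0.0174 0.0164" --pt "0.0118 -0.0174 0.0164" --spin '[0,0,0]'

```text
time: 16.05
ee_pos: [563.4, -123.4, 199.8]
ee_rot: [-179.6, 0.1, 34.1]
wrist_force: [-3.5, 5.9, -3.0]
gripper_width: 0.5
grasp_force: 3.0
```

```bash
python3 - <<'E'
from h import *
s,p,d,P,u,w=where("18");c=(s["ee_pos"][:2]-Bt)@U;f=s["wrist_force"];print("c",c,red(p),"Fu,z",f[:2]@U,f[2])
E
```

```text
ee [ 563.4 -123.4  199.8] [-1.796e+02  1.000e-01  3.410e+01] [-3.5  5.9 -3. ] E u,w,z 120.7 0.7 326.8
c 32.20880142925646 (np.float64(290.2121212121212), np.float64(175.3939393939394), 33) Fu,z -6.849269714077088 -2.9690071669065006
```

Emit:
apply_moves --pt "0.0015 -0.0022 0.002" --pt "0.003 -0.0043 0.0041" --pt "0.003 -0.0043 0.0041" --spin '[0,0,0]'

```text
time: 16.48
ee_pos: [565.3, -126.0, 202.0]
ee_rot: [-179.8, 0.0, 34.1]
wrist_force: [-3.5, 4.5, -2.1]
gripper_width: 0.6
grasp_force: 2.8
```

```bash
python3 - <<'E'
from h import *
s,p,d,P,u,w=where("19");c=(s["ee_pos"][:2]-Bt)@U;f=s["wrist_force"];print("c",c,red(p),"Fu,z",f[:2]@U,f[2])
E
```

```text
ee [ 565.3 -126.   202. ] [-179.8    0.    34.1] [-3.5  4.5 -2.1] E u,w,z 123.9 0.8 329.0
c 35.38459538801438 (np.float64(290.0967741935484), np.float64(173.51612903225808), 31) Fu,z -5.660969448091907 -2.112574793854942
```

```bash
python3 - <<'E'
from h import *
c=ctrl.camera_params("side")
def pr(X): return cv2.projectPoints(np.array(X,float).reshape(-1,1,3),cv2.Rodrigues(np.array(c["R"]))[0],np.array(c["t"]),np.array(c["K"]),np.array(c["distortion"]))[0].reshape(-1,2)
S=np.array([*(U*.788),.616]);N=np.array([*(-U*.616),.788]);X=np.array([*Bt,108.])
b=pr([X])[0]
for x,p in((19.5,3),(30,3),(38.4,3),(41,3),(41,0),(39,0),(43,3)): print(x,p,(np.array([292.3,188.5])+pr([X+x*S-p*N])[0]-b).round(1))
E
```

```text
19.5 3 [291.1 182. ]
30 3 [290.6 178.3]
38.4 3 [290.1 175.3]
41 3 [290.  174.4]
41 0 [290.1 173.8]
39 0 [290.2 174.5]
43 3 [289.9 173.7]
```

Emit:
apply_moves --pt "0.0015 -0.0022 0.002" --pt "0.0015 -0.0022 0.002" --pt "0.0015 -0.0022 0.002" --spin '[0,0,0]'

```text
time: 16.9
ee_pos: [565.2, -126.0, 202.1]
ee_rot: [-179.7, 0.1, 34.1]
wrist_force: [-4.7, 5.2, -2.7]
gripper_width: 0.6
grasp_force: 3.5
```

```bash
python3 - <<'E'
from h import *
s,p,d,P,u,w=where("20");c=(s["ee_pos"][:2]-Bt)@U;f=s["wrist_force"];print("c",c,red(p),"Fu,z",f[:2]@U,f[2])
E
```

```text
ee [ 565.2 -126.   202.1] [-1.797e+02  1.000e-01  3.410e+01] [-4.7  5.2 -2.7] E u,w,z 123.9 0.8 329.1
c 35.35834397903492 (np.float64(290.0967741935484), np.float64(173.51612903225808), 31) Fu,z -6.938625615884057 -2.7487058881099844
```

Emit:
apply_moves --pt "0.0015 -0.0022 0.002" --pt "0.003 -0.0043 0.0041" --pt "0.003 -0.0043 0.0041" --spin '[0,0,0]'

```text
time: 17.32
ee_pos: [565.1, -126.0, 202.2]
ee_rot: [-179.4, 0.1, 34.1]
wrist_force: [-5.6, 8.0, -4.3]
gripper_width: 0.4
grasp_force: 4.8
```

The force went from about 7 to 10 N with no movement, so the tube is locked. I'll retreat and check.

Emit:
apply_moves --pt "-0.03 0.044 0" --pt "-0.1 0.148 0" --pt "-0.18 0.265 0.05" --pt "-0.25 0.37 0.1" --pt "-0.28 0.41 0.1" --pt "-0.28 0.41 0.1" --pt "-0.28 0.41 0.1" --spin '[0,0,0,0,0,0,0]'

```text
time: 18.2
ee_pos: [483.9, -7.4, 233.3]
ee_rot: [180.0, 0.1, 33.9]
wrist_force: [0.5, 0.1, 1.0]
gripper_width: 0.7
grasp_force: 0.0
```

```bash
python3 - <<'E'
from h import *
s,p,d,P,u,w=where("21");print(red(p));traytop("21")
cv2.imwrite("pics/c21.png",cv2.resize(p[100:260,220:400],None,fx=4,fy=3.7,interpolation=cv2.INTER_CUBIC))
E
```

```text
ee [483.9  -7.4 233.3] [1.80e+02 1.00e-01 3.39e+01] [0.5 0.1 1. ] E u,w,z -19.9 -0.4 360.3
(np.float64(290.0689655172414), np.float64(173.41379310344828), 29)
right shift [  4. -24.] score 0.4 ext,resid (np.float64(40.5), np.float64(40.46015395916712))
far shift [ 13.75 -10.25] score 0.93 ext,resid (np.float64(41.0), np.float64(0.3873463172755075))
```

View pics/c21.png

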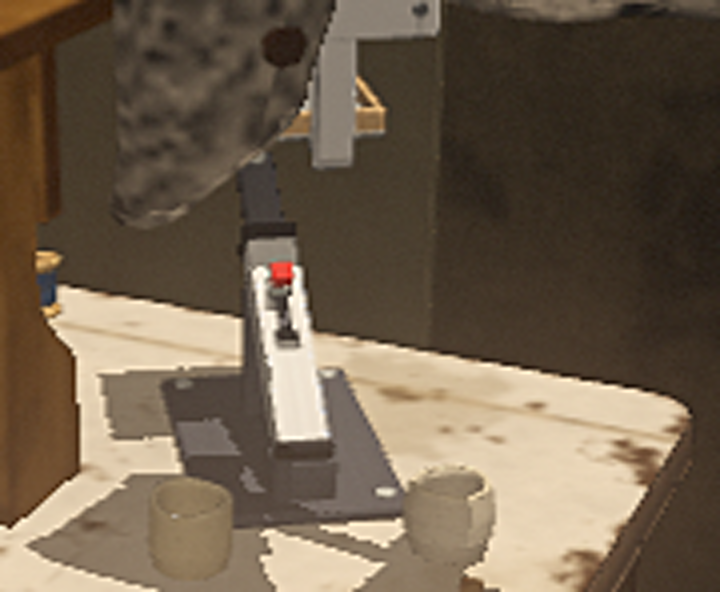

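The crop shows the red cap standing proud at the upper hole (about (280,272)), the empty lower hole below it, and both cups still standing. Extension measures about 41 mm and the gripper is clear, so I'm handing in.

```bash
python3 -c "
from bench import ctrl
print(ctrl.finish_job())"
```

```text
the job is handed in; nothing more can be done
None
```

I handed the job in with the tray raised and its button popped out in the upper hole: it measured about 41 mm on camera and held firm when I pushed harder. The gripper was clear at hand-in and both cups by the stand were still upright, but I didn't re-measure the other items and the hand-in returned no verdict.

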